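Square up the parts tiers with a straightedge

ROBOT

A 6-joint arm with a two-finger parallel gripper is mounted at the origin on the work surface. World frame = base frame: x ahead of the robot, y to its left, z up, the work surface at z = 0. Lengths are in m, angles in rad, forces in N, time in s.
With the tool pointing down it reaches from about 0.375 to 0.9 m from the base axis. Payload 3.1 kg.
Tool frame: the origin (TCP) lies on the centre line of the jaws, within the pads' length; the fingertips stand 25 mm ahead of it and the grasp point (between the pads) lies 6 mm ahead of it (robot.nose_length is the y of the fingertips in the tool frame, in m); y points along the fingers, z is the direction in which the jaws open and shut, and the axes are right-handed (so a half turn about y gives the same grasp; the last joint's range is limited). The gripper opens to 87 mm and grips with 3 to 60 N. Pads are 19 mm wide; open, the fingers measure 117 mm over their backs; the gripper's body (75 mm by 190 mm) begins 51 mm behind the grasp point.
Start: joints at [1.081, 0.527, 1.433, -0, 1.181, -0.178], TCP at [0.192, 0.595, 0.216] pointing down, gripper open.
Joint ranges: [-3.08, 3.08], [-0.75, 2.2], [0.22, 2.44], [-1.43, 4.57], [0, 2.65], [-2.85, 2.85]. Speed limits (rad/s): [2.79, 2.79, 3.14, 3.14, 3.14, 3.14].

INTERFACE

Orientations are given as a unit quaternion [x, y, z, w].
In Python, from rig import robot, eyes, ticket gives the robot as it stands.
- The arm moves only by the tool play_rows, never from a script. Its argument "series" is a list of rows, each a list of 7 numbers: the opening, from 0 (shut) to 1 (fully open), then the shift along the tool's x, y, z scaled (see below), then the turn, a rotation vector about the tool's x, y, z scaled (see below). In form: [[claw, dx, dy, dz, ax, ay, az], ...]. A call has 1 to 12 rows; each row shifts and turns the commanded pose from where the row before left it, along the tool's axes as they then stand; what a row does not reach is not made up. The controller multiplies each number of a shift by 100 mm and each number of a turn by 180 degrees. A row lasts 1/12 s, in which the tool goes at most 41.7 mm and 7.16 degrees, less where a joint would pass 70% of its speed; a pose out of reach is approached as far as the arm can. A call with a number of a shift or a turn outside -1 to 1 is refused whole. A call with a gripper value outside its range is refused whole. The fingers move at their own pace and stop on an object; "grip_force" is the grip in N (left out, the last holds). Time passes only in rows, so rows that do not move let the fingers close. It gives the time, the measured TCP pose, the force and the opening at its end, in the units of the state.
- robot.get_obs(): the state, without advancing time (a new reading comes with each control period).
- eyes.camera(name): name is "scene" or "top" or "wrist"; returns the picture (400x640x3 uint8, red, green, blue); there is no depth.
- eyes.camera_params(name): a dict with "K" (3x3 intrinsics, pixels), "D" ([k1, k2, p1, p2, k3] as OpenCV has them; the pictures are not rectified), "rvec" (rotation vector, rad) and "tvec" (3), from world to camera coordinates, as OpenCV has them. Camera axes: x right, y down, z forward; pixel columns grow to the right and rows downward; lengths in m; the calibration is good to about 2 mm. A picture is of the moment at which its call begins: read the wrist's pose just before it. camera_params takes no time and is no camera call; for the wrist camera it gives the pose at the moment of the call.
- ticket.hand_in(): hands the job in, once; it reports no verdict.
The state is a dict: "time": time; "q": joint angles; "joint_velocities": joint speeds; "joint_torque": joint torques, N m; "position": TCP position; "tool_rot": TCP orientation; "ft_force": force on the tool from outside, world axes, zero at the start; "moment": the same for the moment, N m; "grip_width": finger opening in m.
Only numpy, scipy, OpenCV 4.12 (cv2) and the standard library are available. Lean on these libraries where they do the work, as an engineer would, in place of code of your own. Each camera call takes 0.05 s, during which the arm holds its last target.

TASK

The three parts tiers on the ledge by the fuse box (green, yellow and grey) stand in a ragged row. Take the straightedge by its red handle and push the tiers with its long edge until all three stand squarely side by side in one straight row, yellow still in the middle and with about the gaps they have now. Do not push the tiers with the gripper itself, and finish by leaving the straightedge released and standing flat on the ledge.

Things in the scene. Friction and masses are not known exactly. Their poses are not given: they have to be found in the camera images.
- green: Green open plastic stacking tier, 72 x 72 x 30 mm high, 120 g, loose. Origin: centre of underside; x, y along its sides, z up; at the start x points away from the robot within 20 degrees. It stands at one end of the row, left or right, with its centre 90 to 110 mm from the yellow one's along the row and 15 to 80 mm nearer to the robot.
- yellow: Yellow open plastic stacking tier, 72 x 72 x 30 mm high, 120 g, loose. Origin: centre of underside; x, y along its sides, z up; at the start x points away from the robot within 20 degrees. It is always the middle of the row and stands farthest from the robot of the three.
- grey: Grey open plastic stacking tier, 72 x 72 x 30 mm high, 120 g, loose. Origin: centre of underside; x, y along its sides, z up; at the start x points away from the robot within 20 degrees. It stands at the other end of the row from the green one, likewise 15 to 80 mm nearer to the robot than the yellow one.
- straightedge_grip (a point): Loose aluminium straightedge, 300 g: bar 320 mm long (y), 30 wide (x), 25 high, flat on the ledge at the robot's right; both long sides are pushing edges, the bar is the same either way round. On its middle an upright red handle, 20 mm thick (x), 80 long (y), from 25 to 85 mm above the bar's underside. This point: in the handle, 62 mm above the underside; grip across the 20 mm.
Things that resemble listed ones, but are neither listed nor needed, are in the scene too. Of the things that look like the yellow, the largest one is meant.

How it is judged:
By the outcome, as a careful person would: the job done as asked, in the order asked, and still so for the second after the job is handed in, with the robot touching nothing.
It also fails if it takes over 45 s, if anything falls off the work surface, if the arm or the gripper's body presses on something with over 40 N, if the wrist force passes 120 N, or if a joint passes its speed limit or range.

## Working session

There is one attempt and no reset: what is moved stays moved. The work goes in short steps, Python scripts to look and compute and a tool call to move; the robot and the scene stay as the last step left them, time stands still between calls to the robot, and variables do not carry over. Pictures are saved under pics/ and viewed, and the job is handed in when it is done.

Besides the shell and the picture viewer there is one more tool, called after "Request:" by a JSON object that holds its "api" and its "payload". play_rows: Moves the arm, as the interface text tells. Its arguments: {"type":"object","properties":{"series":{"type":"array","items":{"type":"array","items":{"type":"number"}}},"grip_force":{"type":"number"}},"required":["series"]}

```bash
ls; mkdir -p pics
python3 - <<'E'
from rig import robot,eyes,ticket
import cv2
print(robot.get_obs())
for n in ["scene","top"]:
    im=eyes.camera(n); cv2.imwrite(f"pics/{n}0.png",im[:,:,::-1]); print(n,eyes.camera_params(n))
E
```

```text
pics
{'time': 0.0, 'q': array([ 1.08054047e+00,  5.28450527e-01,  1.43387471e+00, -8.49642938e-06,
        1.18139122e+00, -1.78457834e-01]), 'joint_velocities': array([ 0.00314408,  0.0012824 ,  0.00026286, -0.00168215, -0.00072784,
        0.00115507]), 'joint_torque': array([ 1.97054243e-05, -4.40033340e+01, -1.76591241e+01,  6.33000769e-02,
        5.80991060e-02, -1.44478104e-04]), 'position': array([0.19133147, 0.59422657, 0.21519003]), 'tool_rot': array([ 0.69924122, -0.11003384,  0.10954627, -0.69782081]), 'ft_force': array([ 0.13275051, -0.08136382,  1.11904563]), 'moment': array([0.04865919, 0.0238886 , 0.08762042]), 'grip_width': 0.08700168732278185}
scene {'K': array([[436.1041974 ,   0.        , 324.83832925],
       [  0.        , 436.1041974 , 196.03721521],
       [  0.        ,   0.        ,   1.        ]]), 'D': array([-0.10558224,  0.        ,  0.        ,  0.        ,  0.        ]), 'rvec': array([ 1.35744239,  2.40474901, -0.72747739]), 'tvec': array([ 0.43030393, -0.32928174,  1.26523133])}
top {'K': array([[422.39187457,   0.        , 317.70448222],
       [  0.        , 422.39187457, 197.96035899],
       [  0.        ,   0.        ,   1.        ]]), 'D': array([-0.03759523,  0.        ,  0.        ,  0.        ,  0.        ]), 'rvec': array([ 2.16691056, -2.21053487,  0.12239876]), 'tvec': array([-0.13828844,  0.6112234 ,  0.99015978])}
```

View pics/scene0.png

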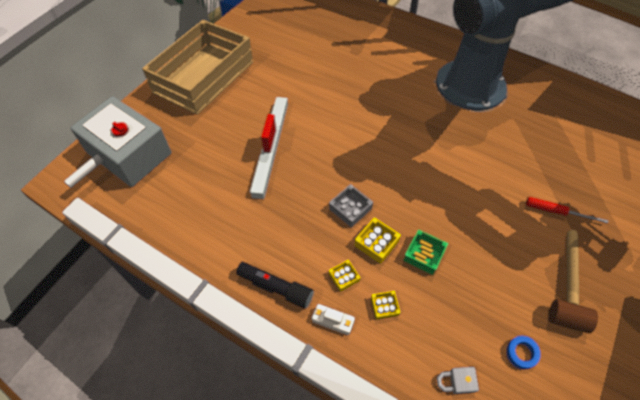

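View pics/top0.png

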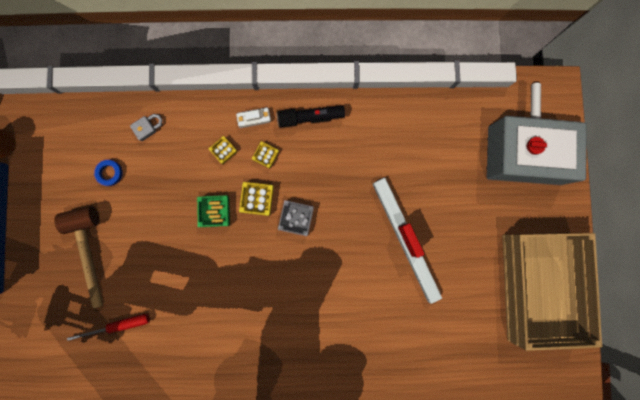

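The top view shows green at (213,211), yellow (the largest) at (257,198), grey at (296,217), and the straightedge from (380,180) to (435,300) with its handle at (411,239). The small yellow boxes at (223,150) and (265,154) are decoys that lie beyond the row.

```bash
cat > h.py <<'E'
import cv2, numpy as np
from scipy.spatial.transform import Rotation as R
from rig import robot,eyes,ticket
def unproj(p,uv,z):
    uv=np.asarray(uv,float).reshape(-1,1,2)
    n=cv2.undistortPoints(uv,p["K"],p["D"]).reshape(-1,2)
    Rm=cv2.Rodrigues(p["rvec"])[0]; c=-Rm.T@p["tvec"]
    d=np.c_[n,np.ones(len(n))]@Rm
    return c+d*((z-c[2])/d[:,2])[:,None]
def proj(p,X): return cv2.projectPoints(np.asarray(X,float).reshape(-1,1,3),p["rvec"],p["tvec"],p["K"],p["D"])[0].reshape(-1,2)
E
python3 - <<'E'
from h import *
im=cv2.imread("pics/top0.png")
cv2.imwrite("pics/c1.png",cv2.resize(im[130:250,190:330],None,fx=5,fy=5,interpolation=cv2.INTER_CUBIC))
cv2.imwrite("pics/c2.png",cv2.resize(im[165:315,350:460],None,fx=4,fy=4,interpolation=cv2.INTER_CUBIC))
E
```

```text
(no output)
```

View pics/c1.png

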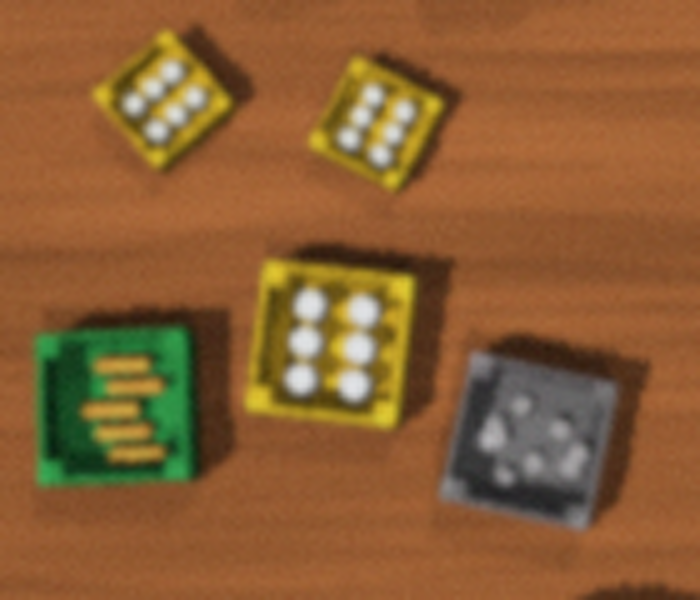

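View pics/c2.png

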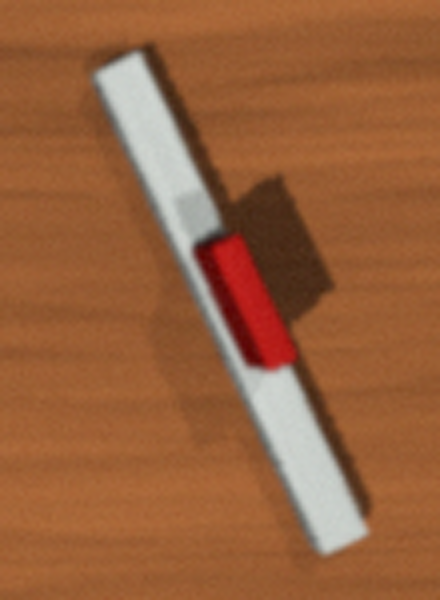

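```bash
cat >> h.py <<'E'
def quad(p,c,f,o,z):
    uv=(np.array(c,float)+.5)/f-.5+np.array(o)
    X=unproj(p,uv,z)[:,:2]
    # order TL,TR,BR,BL in image (x up, y left)
    m=X.mean(0)
    ux=(X[0]+X[1]-X[2]-X[3])/2; uy=(X[0]+X[3]-X[1]-X[2])/2
    return m,np.linalg.norm(ux),np.linalg.norm(uy),np.degrees(np.arctan2(ux[1],ux[0])),np.degrees(np.arctan2(-uy[0],uy[1]))
E
python3 - <<'E'
from h import *
p=eyes.camera_params("top")
T={"green":[(36,334),(190,326),(199,480),(40,487)],"yellow":[(265,261),(415,272),(400,430),(246,412)],"grey":[(473,351),(617,377),(587,529),(440,499)]}
for k,c in T.items(): print(k,quad(p,c,5,(190,130),.03))
print("bar",quad(p,[(93,73),(142,50),(369,533),(322,556)],4,(350,165),.025))
print("handle top",unproj(p,[((222+.0)/4+350,236/4+165),((278)/4+350,362/4+165)],.085))
Rm=cv2.Rodrigues(p["rvec"])[0]; print(-Rm.T@p["tvec"])
pw=eyes.camera_params("wrist"); o=robot.get_obs(); print(R.from_quat(o["tool_rot"]).as_matrix())
E
```

```text
green (array([0.58186158, 0.10110816]), np.float64(0.07366610554407906), np.float64(0.07481381547437263), np.float64(2.4130425437844716), np.float64(1.6624920878663705))
yellow (array([ 0.6101794 , -0.00201691]), np.float64(0.07481687397474834), np.float64(0.07326268706487636), np.float64(-6.731962162348232), np.float64(-6.5470641015987825))
grey (array([ 0.56258807, -0.09614074]), np.float64(0.07336645971657503), np.float64(0.07096257855602772), np.float64(-12.81136823733341), np.float64(-12.024735872596462))
bar (array([ 0.50290281, -0.36494257]), np.float64(0.3203995083733257), np.float64(0.032572290499150065), np.float64(23.538729716185273), np.float64(23.858258172432468))
handle top [[ 0.5400745  -0.34787982  0.085     ]
 [ 0.4680304  -0.37723755  0.085     ]]
[ 0.52033348 -0.12416385  1.04257879]
[[ 9.51781012e-01 -9.06685533e-04  3.06776926e-01]
 [-3.06778083e-01 -1.72061527e-03  9.51779516e-01]
 [-3.35119655e-04 -9.99998109e-01 -1.91580019e-03]]
```

```bash
cat >> h.py <<'E'
DOWN=lambda yaw: R.from_matrix(np.array([[np.sin(yaw),0,np.cos(yaw)],[-np.cos(yaw),0,np.sin(yaw)],[0,-1,0]]))
def plan(P0,R0,wps,claw,step=.038,ang=6.8):
    """wps: (xyz,yawdeg); prints rows, no rounding drift: tracks rounded pose"""
    P=np.array(P0,float);Q=R0;rows=[];tP,tQ=P,Q
    for xyz,yaw in wps:
        xyz=np.array(xyz,float);G=DOWN(np.radians(yaw));d=(tQ.inv()*G).as_rotvec()
        n=max(1,int(np.ceil(max(np.linalg.norm(xyz-tP)/step,np.degrees(np.linalg.norm(d))/ang))))
        for i in range(1,n+1):
            a=tP+(xyz-tP)*i/n; B=tQ*R.from_rotvec(d*i/n)
            s=np.round(Q.inv().apply(a-P)/.1,3); t=np.round((Q.inv()*B).as_rotvec()/np.pi,4)
            s+=0;t+=0
            rows.append([claw,*s,*t]); P=P+Q.apply(s*.1);Q=Q*R.from_rotvec(t*np.pi)
        tP,tQ=xyz,G
    for i in range(0,len(rows),12):
        print(str([[float(x) for x in r] for r in rows[i:i+12]]).replace(" ","").replace(".0,",",").replace("-0,","0,"));print()
    return P,Q
def now():
    o=robot.get_obs(); return o["position"],R.from_quat(o["tool_rot"])
def show():
    o=robot.get_obs();m=R.from_quat(o["tool_rot"]).as_matrix()
    print(round(float(o["time"]),2),o["position"].round(4),"yaw",np.degrees(np.arctan2(m[1,2],m[0,2])).round(2),"down",m[:,1].round(3),"F",o["ft_force"].round(1),"w",round(float(o["grip_width"]),4))
E
python3 - <<'E'
from h import *
P,Q=now()
plan(P,Q,[((.43,.16,.2),20),((.5035,-.364,.2),-66.4)],1)
E
```

```text
[[1,0.257,0.011,-0.243,0,0.0207,0.0],[1,0.273,0.012,-0.226,0.0001,0.0207,0.0],[1,0.287,0.011,-0.207,0,0.0207,0.0],[1,0.299,0.011,-0.189,0.0001,0.0207,0.0001],[1,0.311,0.011,-0.168,0,0.0206,0.0],[1,0.322,0.011,-0.148,0.0001,0.0207,0.0],[1,0.33,0.011,-0.127,0,0.0207,0.0],[1,0.338,0.011,-0.105,0.0001,0.0207,0.0],[1,0.344,0.011,-0.083,0,0.0207,0.0],[1,0.349,0.011,-0.061,0,0.0207,0.0],[1,0.352,0.011,-0.037,0.0001,0.0207,0.0],[1,0.354,0.011,-0.015,0,0.0207,0.0001]]

[[1,0.353,0.011,0.008,0.0001,0.0206,0.0],[1,0.353,0.011,0.031,0,0.0207,0.0],[1,0.37,0,-0.078,0,0.0343,0.0],[1,0.376,0,-0.039,0,0.0343,0.0],[1,0.377,0,0.002,0,0.0343,0.0],[1,0.376,0,0.043,0,0.0343,0.0],[1,0.369,0,0.083,0,0.0343,0.0],[1,0.357,0,0.122,0,0.0343,0.0],[1,0.343,0,0.16,0,0.0342,0.0],[1,0.323,0,0.196,0,0.0343,0.0],[1,0.301,0,0.229,0,0.0343,0.0],[1,0.274,0,0.26,0,0.0343,0.0]]

[[1,0.244,0,0.288,0,0.0343,0.0],[1,0.212,0,0.313,0,0.0343,0.0],[1,0.177,0,0.334,0,0.0343,0.0],[1,0.141,0,0.351,0,0.0342,0.0]]
```

Request:
{"api": "play_rows", "payload": {"series": [[1,0.257,0.011,-0.243,0,0.0207,0],[1,0.273,0.012,-0.226,0,0.0207,0],[1,0.287,0.011,-0.207,0,0.0207,0],[1,0.299,0.011,-0.189,0,0.0207,0],[1,0.311,0.011,-0.168,0,0.0206,0],[1,0.322,0.011,-0.148,0,0.0207,0],[1,0.33,0.011,-0.127,0,0.0207,0],[1,0.338,0.011,-0.105,0,0.0207,0],[1,0.344,0.011,-0.083,0,0.0207,0],[1,0.349,0.011,-0.061,0,0.0207,0],[1,0.352,0.011,-0.037,0,0.0207,0],[1,0.354,0.011,-0.015,0,0.0207,0]]}}

```text
time: 1.1
position: [0.3965, 0.221, 0.2027]
tool_rot: [0.604, -0.368, 0.368, -0.604]
ft_force: [0.3, 0.2, 0.3]
grip_width: 0.0869
```

Request:
{"api": "play_rows", "payload": {"series": [[1,0.353,0.011,0.008,0,0.0206,0],[1,0.353,0.011,0.031,0,0.0207,0],[1,0.37,0,-0.078,0,0.0343,0],[1,0.376,0,-0.039,0,0.0343,0],[1,0.377,0,0.002,0,0.0343,0],[1,0.376,0,0.043,0,0.0343,0],[1,0.369,0,0.083,0,0.0343,0],[1,0.357,0,0.122,0,0.0343,0],[1,0.343,0,0.16,0,0.0342,0],[1,0.323,0,0.196,0,0.0343,0],[1,0.301,0,0.229,0,0.0343,0],[1,0.274,0,0.26,0,0.0343,0]]}}

```text
time: 2.1
position: [0.4824, -0.2155, 0.2003]
tool_rot: [-0.287, 0.646, -0.646, 0.287]
ft_force: [1.3, 0.6, -0.1]
grip_width: 0.0872
```

Request:
{"api": "play_rows", "payload": {"series": [[1,0.244,0,0.288,0,0.0343,0],[1,0.212,0,0.313,0,0.0343,0],[1,0.177,0,0.334,0,0.0343,0],[1,0.141,0,0.351,0,0.0342,0],[1,0,0,0,0,0,0],[1,0,0,0,0,0,0]]}}

```text
time: 2.6
position: [0.5034, -0.3655, 0.1998]
tool_rot: [-0.144, 0.692, -0.692, 0.144]
ft_force: [-0.0, 0.5, -1.0]
grip_width: 0.0874
```

Run:
```python
from h import *
show()
im=eyes.camera("wrist");p=eyes.camera_params("wrist")
a=proj(p,[(.5035,-.364,.085)]);print(a)
im=im[:,:,::-1].copy();cv2.circle(im,tuple(int(v) for v in a[0]),3,(255,0,0),1);cv2.imwrite("pics/w1.png",im)
P,Q=now(); plan(P,Q,[((.5035,-.364,.068),-66.4)],1)
```

```text
2.6 [ 0.5034 -0.3655  0.1998] yaw -66.54 down [-0.  0. -1.] F [-0.   0.5 -1. ] w 0.0874
[[317.53238113 196.42560798]]
[[1,-0.001,0.329,0.003,0.0002,0,0.0],[1,0,0.33,0.002,0.0002,-0.0001,0.0001],[1,-0.001,0.329,0.002,0.0002,0,0.0],[1,0,0.329,0.002,0.0001,-0.0001,0.0001]]
```

View pics/w1.png

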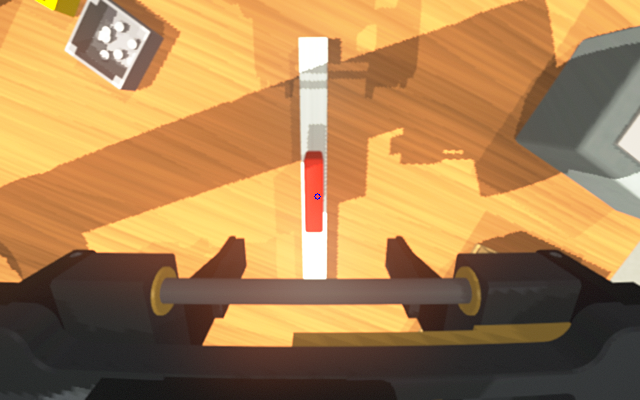

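The wrist view has the handle at about (314,192), close to the predicted (317,196), and the bar lines up with the jaws. I'll go down and grip.

Request:
{"api": "play_rows", "payload": {"series": [[1,0,0.329,0.003,0,0,0],[1,0,0.33,0.002,0,0,0],[1,0,0.329,0.002,0,0,0],[1,0,0.329,0.002,0,0,0],[1,0,0,0,0,0,0],[1,0,0,0,0,0,0]]}}

```text
time: 3.15
position: [0.5029, -0.3614, 0.0675]
tool_rot: [-0.146, 0.694, -0.69, 0.144]
ft_force: [-0.6, -0.3, 0.7]
grip_width: 0.0872
```

Request:
{"api": "play_rows", "payload": {"series": [[0,0,0,0,0,0,0],[0,0,0,0,0,0,0],[0,0,0,0,0,0,0],[0,0,0,0,0,0,0],[0,0,0,0,0,0,0],[0,0,0,0,0,0,0],[0,0,0,0,0,0,0],[0,0,0,0,0,0,0],[0,0,0,0,0,0,0],[0,0,0,0,0,0,0]], "grip_force": 40}}

```text
time: 3.98
position: [0.504, -0.3642, 0.0688]
tool_rot: [-0.145, 0.692, -0.692, 0.145]
ft_force: [1.3, 0.4, -0.3]
grip_width: 0.0283
```

Run:
```python
from h import *
show()
P,Q=now(); z=P[2]; plan(P,Q,[((P[0],P[1],z+.06),-66.4),((.462,.002,z+.06),0)],0,step=.03,ang=5)
```

```text
3.98 [ 0.504  -0.3642  0.0688] yaw -66.4 down [-0.  0. -1.] F [ 1.3  0.4 -0.3] w 0.0283
[[0,0,-0.3,0,0,0,0.0],[0,0,-0.3,0,0.0001,0,0.0],[0,-0.077,0,-0.252,0,-0.0263,0.0],[0,-0.098,0,-0.244,0,-0.0264,0.0],[0,-0.118,0,-0.236,0,-0.0263,0.0],[0,-0.136,0,-0.225,0,-0.0264,0.0],[0,-0.155,0,-0.213,0,-0.0263,0.0],[0,-0.172,0,-0.199,0,-0.0264,0.0],[0,-0.188,0,-0.185,0,-0.0263,0.0],[0,-0.202,0,-0.168,0,-0.0264,0.0],[0,-0.216,0,-0.151,0,-0.0263,0.0],[0,-0.227,0,-0.133,0,-0.0264,0.0]]

[[0,-0.238,0,-0.113,0,-0.0263,0.0],[0,-0.246,0,-0.094,0,-0.0264,0.0],[0,-0.253,0,-0.072,0,-0.0263,0.0],[0,-0.258,0,-0.052,0,-0.0264,0.0]]
```

Request:
{"api": "play_rows", "payload": {"series": [[0,0,0,0,0,0,0],[0,0,0,0,0,0,0],[0,0,0,0,0,0,0],[0,0,0,0,0,0,0],[0,0,0,0,0,0,0]]}}

```text
time: 4.4
position: [0.504, -0.3641, 0.0688]
tool_rot: [-0.145, 0.692, -0.692, 0.145]
ft_force: [-0.6, 0.6, -1.3]
grip_width: 0.0193
```

Request:
{"api": "play_rows", "payload": {"series": [[0,0,-0.3,0,0,0,0],[0,0,-0.3,0,0,0,0],[0,0,0,0,0,0,0]]}}

```text
time: 4.65
position: [0.5069, -0.3669, 0.1339]
tool_rot: [0.143, -0.689, 0.695, -0.147]
ft_force: [2.2, -0.5, -2.0]
grip_width: 0.0197
```

Run:
```python
from h import *
show()
im=eyes.camera("scene");cv2.imwrite("pics/s2.png",im[:,:,::-1])
```

```text
4.65 [ 0.5069 -0.3669  0.1339] yaw -66.39 down [ 0.007 -0.007 -1.   ] F [ 2.2 -0.5 -2. ] w 0.0197
```

View pics/s2.png

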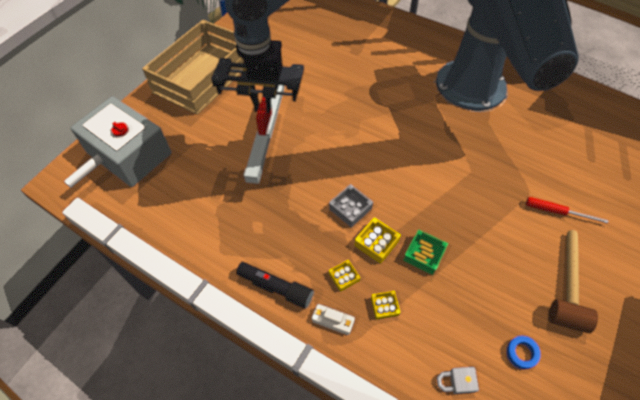

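The bar is gripped (19.7 mm opening) and lifted level, with its front end at (255,175). Next I turn it and carry it to a point in front of the row.

Request:
{"api": "play_rows", "payload": {"series": [[0,-0.077,0,-0.252,0,-0.0263,0],[0,-0.098,0,-0.244,0,-0.0264,0],[0,-0.118,0,-0.236,0,-0.0263,0],[0,-0.136,0,-0.225,0,-0.0264,0],[0,-0.155,0,-0.213,0,-0.0263,0],[0,-0.172,0,-0.199,0,-0.0264,0],[0,-0.188,0,-0.185,0,-0.0263,0],[0,-0.202,0,-0.168,0,-0.0264,0],[0,-0.216,0,-0.151,0,-0.0263,0],[0,-0.227,0,-0.133,0,-0.0264,0]]}}

```text
time: 5.53
position: [0.4725, -0.1009, 0.1276]
tool_rot: [-0.412, 0.576, -0.574, 0.411]
ft_force: [1.2, 0.1, -3.2]
grip_width: 0.019
```

Request:
{"api": "play_rows", "payload": {"series": [[0,-0.238,0,-0.113,0,-0.0263,0],[0,-0.246,0,-0.094,0,-0.0264,0],[0,-0.253,0,-0.072,0,-0.0263,0],[0,-0.258,0,-0.052,0,-0.0264,0],[0,0,0,0,0,0,0],[0,0,0,0,0,0,0],[0,0,0,0,0,0,0],[0,0,0,0,0,0,0]]}}

```text
time: 6.2
position: [0.4622, 0.0011, 0.1285]
tool_rot: [-0.5, 0.5, -0.5, 0.5]
ft_force: [0.1, -0.3, -3.2]
grip_width: 0.0195
```

Run:
```python
from h import *
show()
im=eyes.camera("top");cv2.imwrite("pics/t3.png",im[:,:,::-1]);show()
P,Q=now(); plan(P,Q,[((.462,.002,.0705),0)],0,step=.02)
```

```text
6.2 [0.4622 0.0011 0.1285] yaw -0.07 down [-0. -0. -1.] F [ 0.1 -0.3 -3.2] w 0.0195
6.25 [0.4623 0.001  0.1286] yaw -0.09 down [-0. -0. -1.] F [ 0.7 -0.4 -2.1] w 0.0196
[[0,-0.003,0.194,-0.001,0,-0.0002,0.0],[0,-0.004,0.194,-0.001,0,-0.0001,0.0],[0,-0.003,0.193,-0.001,0,-0.0002,0.0001]]
```

View pics/t3.png

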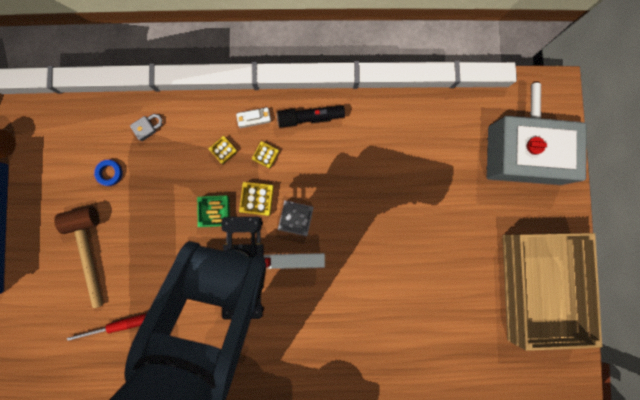

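Run:
```python
from h import *
p=eyes.camera_params("top")
print(unproj(p,[(395/5+190,190/5+130),(160/5+190,172/5+130)],.02),unproj(p,[(395/5+190,190/5+130)],0))
```

```text
[[ 0.6846993  -0.03330442  0.02      ]
 [ 0.69564399  0.08113531  0.02      ]] [[ 0.68791403 -0.03152735  0.        ]]
```

Request:
{"api": "play_rows", "payload": {"series": [[0,0,0.195,0,0,0,0],[0,0,0.195,0,0,0,0],[0,0,0.15,0,0,0,0],[0,0,0.045,0,0,0,0],[0,0,0,0,0,0,0]]}}

```text
time: 6.67
position: [0.4616, 0.0012, 0.0697]
tool_rot: [-0.5, 0.501, -0.5, 0.499]
ft_force: [0.0, -0.5, -3.3]
grip_width: 0.0195
```

Run:
```python
from h import *
show()
im=eyes.camera("scene");cv2.imwrite("pics/s4.png",im[:,:,::-1])
im=eyes.camera("wrist");cv2.imwrite("pics/w4.png",im[:,:,::-1])
```

```text
6.67 [0.4616 0.0012 0.0697] yaw -0.09 down [-0.002  0.    -1.   ] F [ 0.  -0.5 -3.3] w 0.0195
```

View pics/s4.png

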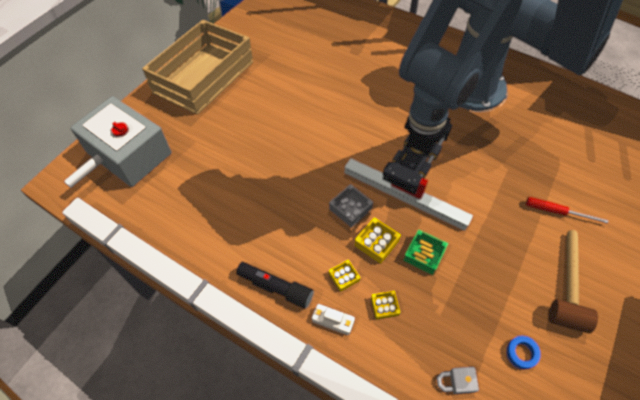

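View pics/w4.png

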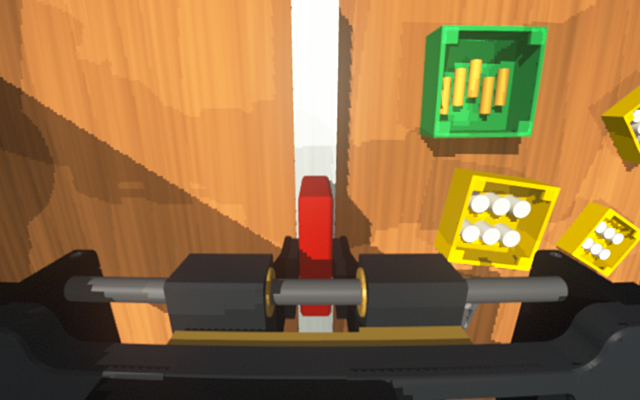

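The bar is flat about 1 mm above the ledge, parallel to the row, and spans all three tiers. I'll start a slow push along +x (tool z).

Request:
{"api": "play_rows", "payload": {"series": [[0,0,0,0.08,0,0,0],[0,0,0,0.08,0,0,0],[0,0,0,0.08,0,0,0],[0,0,0,0.04,0,0,0],[0,0,0,0.04,0,0,0],[0,0,0,0.04,0,0,0],[0,0,0,0.04,0,0,0],[0,0,0,0.04,0,0,0],[0,0,0,0.04,0,0,0],[0,0,0,0.04,0,0,0],[0,0,0,0.04,0,0,0],[0,0,0,0.04,0,0,0]]}}

```text
time: 7.77
position: [0.5222, 0.0019, 0.0704]
tool_rot: [0.5, -0.5, 0.5, -0.5]
ft_force: [-0.2, -0.2, -2.3]
grip_width: 0.0195
```

Run:
```python
from h import *
show()
im=eyes.camera("scene");cv2.imwrite("pics/s5.png",cv2.resize(im[130:300,280:500,::-1],None,fx=3,fy=3))
```

```text
7.77 [0.5222 0.0019 0.0704] yaw 0.0 down [-0.  0. -1.] F [-0.2 -0.2 -2.3] w 0.0195
```

View pics/s5.png

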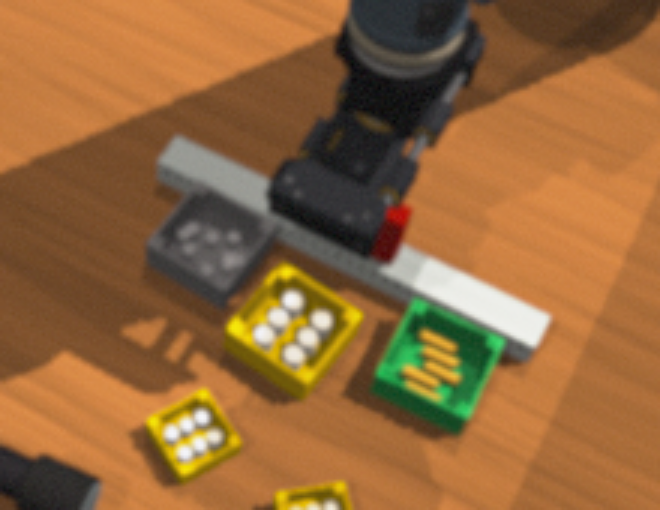

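The picture shows grey already squared against the bar, the bar just reaching green, and yellow still ahead of it. I'll continue the push.

Request:
{"api": "play_rows", "payload": {"series": [[0,0,0,0.04,0,0,0],[0,0,0,0.04,0,0,0],[0,0,0,0.04,0,0,0],[0,0,0,0.04,0,0,0],[0,0,0,0.04,0,0,0],[0,0,0,0.04,0,0,0],[0,0,0,0.04,0,0,0],[0,0,0,0.04,0,0,0],[0,0,0,0.04,0,0,0],[0,0,0,0.04,0,0,0],[0,0,0,0.04,0,0,0]]}}

```text
time: 8.73
position: [0.5659, 0.002, 0.0703]
tool_rot: [-0.5, 0.5, -0.5, 0.5]
ft_force: [-0.9, 0.2, -4.1]
grip_width: 0.0196
```

Request:
{"api": "play_rows", "payload": {"series": [[0,0,0,0.03,0,0,0],[0,0,0,0.03,0,0,0],[0,0,0,0.03,0,0,0],[0,0,0,0.02,0,0,0],[0,0,0,0.02,0,0,0],[0,0,0,0.01,0,0,0],[0,0,0,0.01,0,0,0],[0,0,0,0,0,0,0],[0,0,0,0,0,0,0]]}}

```text
time: 9.48
position: [0.5812, 0.0019, 0.0704]
tool_rot: [-0.5, 0.5, -0.5, 0.5]
ft_force: [-2.5, -0.3, -2.0]
grip_width: 0.0193
```

Run:
```python
from h import *
show()
im=eyes.camera("scene");cv2.imwrite("pics/s6.png",cv2.resize(im[130:300,280:500,::-1],None,fx=3,fy=3))
```

```text
9.48 [0.5812 0.0019 0.0704] yaw 0.01 down [ 0. -0. -1.] F [-2.5 -0.3 -2. ] w 0.0193
```

View pics/s6.png

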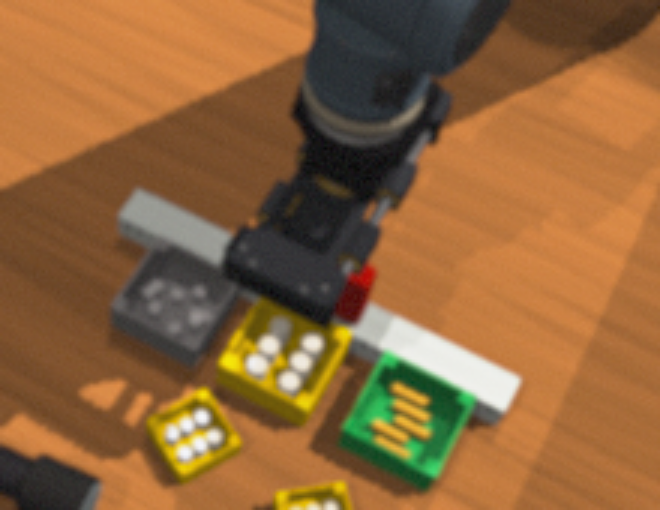

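All three sit flush on the bar and the small yellow box is untouched. I'll back off with the bar still held and check the row.

Request:
{"api": "play_rows", "payload": {"series": [[0,0,0,-0.02,0,0,0],[0,0,0,-0.04,0,0,0],[0,0,0,-0.08,0,0,0],[0,0,0,-0.2,0,0,0],[0,0,0,-0.25,0,0,0],[0,0,0,-0.11,0,0,0],[0,0,0,0,0,0,0],[0,0,0,0,0,0,0]]}}

```text
time: 10.2
position: [0.5112, 0.0018, 0.0709]
tool_rot: [0.5, -0.5, 0.501, -0.5]
ft_force: [0.6, 0.4, -2.6]
grip_width: 0.0192
```

Run:
```python
from h import *
show()
im=eyes.camera("top");cv2.imwrite("pics/t7.png",cv2.resize(im[130:250,190:330,::-1],None,fx=5,fy=5,interpolation=cv2.INTER_CUBIC))
```

```text
10.2 [0.5112 0.0018 0.0709] yaw -0.01 down [ 0.002 -0.    -1.   ] F [ 0.6  0.4 -2.6] w 0.0192
```

View pics/t7.png

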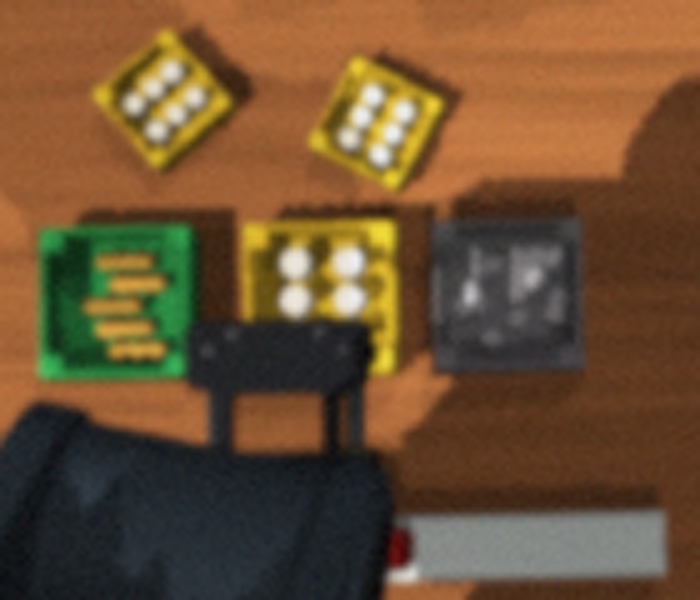

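Run:
```python
from h import *
p=eyes.camera_params("top")
T={"green":[(39,229),(193,223),(198,376),(40,379)],"yellow":[(243,221),(394,218),(401,374),(243,379)],"grey":[(433,218),(580,217),(584,372),(433,371)]}
for k,c in T.items():
    print(k,quad(p,c,5,(190,130),.03)); print(unproj(p,(np.array(c)+.5)/5-.5+np.array([190,130]),.03).round(4)[:,:2].tolist())
```

```text
green (array([0.63237259, 0.10052864]), np.float64(0.07325229161743932), np.float64(0.0748663754088477), np.float64(1.171737435787177), np.float64(0.5918668938822477))
[[0.6682, 0.1383], [0.6698, 0.0642], [0.5958, 0.062], [0.5958, 0.1376]]
yellow (array([0.63237481, 0.0032063 ]), np.float64(0.07598477573018146), np.float64(0.07419124281184217), np.float64(0.8341251611221043), np.float64(0.42507797757286503))
[[0.6703, 0.0401], [0.6704, -0.0326], [0.5949, -0.0352], [0.5939, 0.0405]]
grey (array([ 0.6323966 , -0.08681211]), np.float64(0.0746300970671872), np.float64(0.07171105484407464), np.float64(-0.1439440816623915), np.float64(-1.0544063085994646))
[[0.6701, -0.0514], [0.6693, -0.1224], [0.5941, -0.1229], [0.596, -0.0505]]
```

The row is straight: centre x is 0.632 for all three, angles are within about 1°, and spacing is 97 and 90 mm against 103 and 94 mm before. Now I set the bar down and release it.

Request:
{"api": "play_rows", "payload": {"series": [[0,0,0.008,0,0,0,0],[0,0,0.007,0,0,0,0],[0,0,0,0,0,0,0],[0,0,0,0,0,0,0],[0.4,0,0,0,0,0,0],[0.5,0,0,0,0,0,0],[0.6,0,0,0,0,0,0],[0.7,0,0,0,0,0,0],[0.7,0,0,0,0,0,0],[0.7,0,0,0,0,0,0],[0.7,0,0,0,0,0,0]]}}

```text
time: 11.17
position: [0.5111, 0.0019, 0.069]
tool_rot: [-0.5, 0.5, -0.5, 0.5]
ft_force: [-0.0, -0.5, 0.4]
grip_width: 0.0569
```

Request:
{"api": "play_rows", "payload": {"series": [[0.7,0,-0.05,0,0,0,0],[0.7,0,-0.15,0,0,0,0],[0.7,0,-0.25,0,0,0,0],[0.7,0,-0.3,0,0,0,0],[0.7,0,-0.3,0,0,0,0],[0.7,0,-0.3,0,0,0,0],[0.7,0,0,0,0,0,0]]}}

```text
time: 11.75
position: [0.5148, 0.0013, 0.2099]
tool_rot: [0.498, -0.496, 0.504, -0.502]
ft_force: [1.1, 0.4, -0.1]
grip_width: 0.0612
```

Request:
{"api": "play_rows", "payload": {"series": [[0.7,-0.35,0,0,0,0,0],[0.7,-0.35,0,0,0,0,0],[0.7,-0.35,0,0,0,0,0],[0.7,-0.35,0,0,0,0,0],[0.7,-0.35,0,0,0,0,0],[0.7,-0.35,0,0,0,0,0],[0.7,-0.35,0,0,0,0,0],[0.7,-0.35,0,0,0,0,0],[0.7,-0.35,0,0,0,0,0],[0.7,0,0,0,0,0,0],[0.7,0,0,0,0,0,0]]}}

```text
time: 12.67
position: [0.5101, 0.3184, 0.2033]
tool_rot: [0.501, -0.499, 0.499, -0.501]
ft_force: [-0.4, -0.3, -0.3]
grip_width: 0.0605
```

Run:
```python
from h import *
show()
im=eyes.camera("top");cv2.imwrite("pics/t8.png",cv2.resize(im[130:290,175:335,::-1],None,fx=3.75,fy=3.75,interpolation=cv2.INTER_CUBIC))
im=eyes.camera("scene");cv2.imwrite("pics/s8.png",im[:,:,::-1])
```

```text
12.67 [0.5101 0.3184 0.2033] yaw 0.22 down [-0.001 -0.001 -1.   ] F [-0.4 -0.3 -0.3] w 0.0605
```

View pics/t8.png

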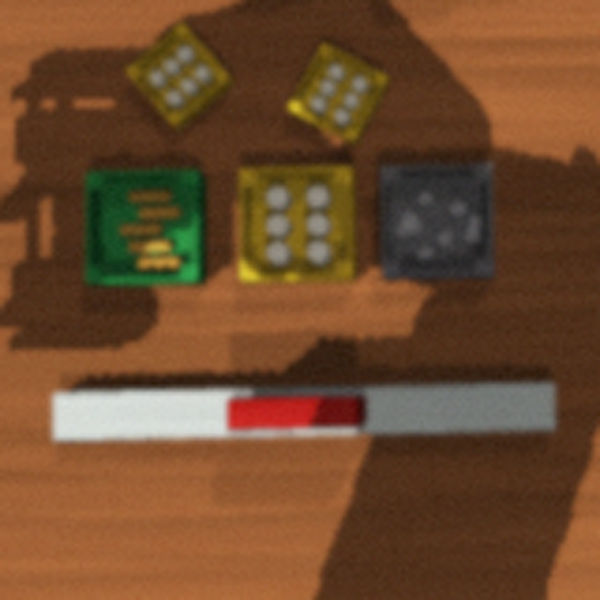

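View pics/s8.png

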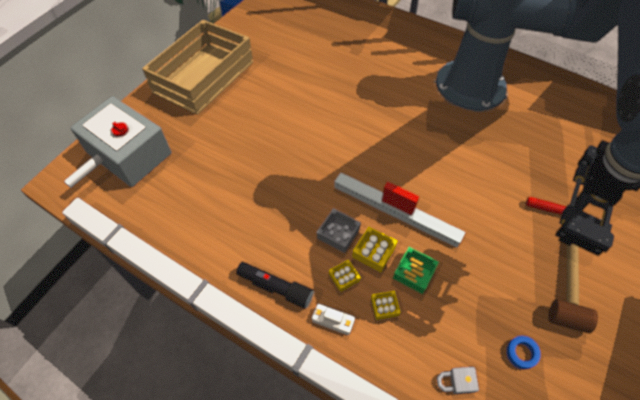

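The three tiers stand square in one row (green 145,228; yellow 296,223; grey 436,221). The bar lies flat and clear of them, and the arm touches nothing.

Run:
```python
from h import *
p=eyes.camera_params("top")
T={"green":[(86,171),(202,169),(206,282),(87,284)],"yellow":[(238,167),(352,165),(357,280),(239,282)],"grey":[(380,163),(492,163),(494,277),(381,277)]}
for k,c in T.items(): print(k,[np.round(v,3).tolist() for v in quad(p,c,3.75,(175,130),.03)])
show(); print(ticket.hand_in())
```

```text
green [[0.632, 0.1], 0.073, 0.075, 1.302, -0.094]
yellow [[0.632, 0.003], 0.074, 0.074, 1.048, -0.072]
grey [[0.633, -0.087], 0.074, 0.072, -0.134, -1.056]
12.77 [0.5104 0.3162 0.2034] yaw 0.02 down [-0.001 -0.001 -1.   ] F [ 0.2 -0.2 -0.5] w 0.0614
the job is handed in; nothing more can be done
None
```

The three tiers now stand in one straight row with yellow still in the middle, and the job is handed in. I gripped the straightedge by its red handle, pushed the row square with its long edge in one slow stroke, backed off about 70 mm, set it down and released it.

- **Row:** the last top view puts the centres at x = 0.632, 0.632 and 0.633 m. Both yaw readings are within about 1.3° of square for each tier, which is about as fine as I can read the picture.
- **Gaps:** centre spacing is 97 mm green to yellow and 90 mm yellow to grey, against about 103 and 94 mm at the start. That is 6 and 4 mm closer, from the tiers turning as they squared up; I left it uncorrected.
- **Straightedge:** it lies flat on the ledge, clear of the tiers, and the arm is well away and touching nothing.
- **Limits:** it took 12.8 s of the 45 s allowed, and the wrist force readings stayed below about 5 N. The two small yellow boxes behind the row did not move.

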